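# Make up the coffee tray and the date caddy from the pantry stock

### The job

Make up two serving kits from the things standing on the pantry shelf. Coffee kit, on the steel tray: the porcelain cup in the middle of the top saucer, the sugar pot inside the square collar and the steel tumbler inside the round collar; date kit, in the plastic caddy: the tea tin in the larger of the two near cells and the pot of date picks in the smaller one, leaving the long trough empty. Stand everything upright and flat on the bottom of its place, set things down rather than dropping them, and leave the milk jug and the cork coasters where they are.

Things in the scene. Friction and masses are not known exactly. Their poses are not given: they have to be found in the camera images.
- cup: small handleless white porcelain coffee cup, open at the top, 60 mm tall, outside diameter 60 mm at the rim, 54 mm at 14 mm above its foot, foot 42 mm; about 130 g. Origin: centre of its underside, z up (as for all the things here). Stands upright at the start.
- tumbler: tall straight brushed steel tumbler, open at the top, no handle, 90 mm tall, 57 mm across at the rim, 54 mm at the foot; about 140 g. Origin: centre of its underside. Stands upright.
- sugar_pot: squat white porcelain sugar pot, closed, its lid fixed on: straight round body 56 mm across up to 46 mm above its foot, then a domed lid with a small knob, 72 mm overall; about 200 g. Origin: centre of its underside. Stands upright.
- tea_tin: rectangular plain metal tea tin with a closed lid, 44 mm along its x, 62 mm along its y, 80 mm tall; about 160 g. Origin: centre of its underside. Stands upright.
- pick_pot: slim light-wood pot of date picks, a straight cylinder 44 mm across and 70 mm tall with a few pick ends showing on top; about 90 g. Origin: centre of its underside. Stands upright.
- tray: fixed stainless steel tray, 175 (x) by 220 (y) mm, rim 12 high, floor 3 above the origin (centre of underside; x roughly away from the robot, y to its left). On its +y half two collars rise 8 mm from the floor: a square one, 72 mm inside, centred at (-41, 50) mm, and beyond it a round one, 72 mm inside, centred at (41, 50). The -y half carries the saucers.
- saucers: two stacked white porcelain saucers, 110 mm across, standing on the tray and not moving. Origin: centre of the underside of the lower one. The upper one has a flat round well about 62 mm across, 11 mm above the origin; its edge is 20 mm above the origin.
- caddy: fixed grey plastic date caddy, 121 (x) by 162 (y) mm, walls 35 high, 3 thick, floor 3 above the origin (centre of underside; x roughly away from the robot, y to its left). Clear lid folded back behind it (+x), sloping to the shelf. Near side: larger cell 66 by 86 mm centred at (-24.5, 35), smaller cell 66 by 67 centred at (-24.5, -44.5). Far side: unused date trough 46 by 156 mm centred at (34.5, 0).
- milk_jug: bystander: small bellied steel milk jug with a wire handle on its +y side, 68 mm tall, 52 mm across, the handle reaching 45 mm from the axis. Origin: centre of its underside.
- coasters: bystander: a flat pair of round cork coasters, 72 mm across, 12 mm high together. Origin: centre of the underside.

How it is judged:
At the end, for the whole second after the job is handed in: Cup within 12 mm of the saucers' centre; sugar pot in the square and tumbler in the round collar (12.5 mm); tin in the larger cell (12.5 mm in x, 22 in y), pick pot in the smaller (12.5 mm); all flat on the floor, upright within 0.1 rad, at rest; jug and coasters moved under 30 mm (x of sugar_pot in the frame of tray between -0.0535 and -0.0285 m and y of sugar_pot in the frame of tray between 0.0375 and 0.0625 m and z of sugar_pot in the frame of tray between 0 and 0.007 m and x of tumbler in the frame of tray between 0.0285 and 0.0535 m and y of tumbler in the frame of tray between 0.0375 and 0.0625 m and z of tumbler in the frame of tray between 0 and 0.007 m and horizontal distance between cup and saucers below 0.012 m and z of cup in the frame of saucers between 0.008 and 0.015 m and x of tea_tin in the frame of caddy between -0.037 and -0.012 m and y of tea_tin in the frame of caddy between 0.013 and 0.057 m and z of tea_tin in the frame of caddy between 0 and 0.007 m and x of pick_pot in the frame of caddy between -0.037 and -0.012 m and y of pick_pot in the frame of caddy between -0.057 and -0.032 m and z of pick_pot in the frame of caddy between 0 and 0.007 m and angle between each of cup, tumbler, sugar_pot, tea_tin, pick_pot's own z axis and vertical below 0.1 rad and linear speed of each of cup, tumbler, sugar_pot, tea_tin, pick_pot below 0.02 m/s and distance of each of milk_jug, coasters from where it was at the start of the episode below 0.03 m); the robot touches nothing.
It fails at once if the milk jug or the cork coasters are pushed more than 30 mm out of place, or tipped (distance of any of milk_jug, coasters from where it was at the start of the episode above 0.03 m or angle between milk_jug's own z axis and vertical above 0.5 rad).
It fails at once if one of the five things is dropped (falls free by more than about 30 mm) ((linear speed of cup above 0.8 m/s and contact force between cup and the fingers below 0.05 N) or (linear speed of tumbler above 0.8 m/s and contact force between tumbler and the fingers below 0.05 N) or (linear speed of sugar_pot above 0.8 m/s and contact force between sugar_pot and the fingers below 0.05 N) or (linear speed of tea_tin above 0.8 m/s and contact force between tea_tin and the fingers below 0.05 N) or (linear speed of pick_pot above 0.8 m/s and contact force between pick_pot and the fingers below 0.05 N)).
It also fails if it takes over 115 s, if anything falls off the work surface, if the arm or the gripper's body presses on something with over 40 N, if the wrist force passes 120 N, or if a joint passes its speed limit or range.

### The arm

A 6-joint arm with a two-finger parallel gripper is mounted at the origin on the work surface. World frame = base frame: x ahead of the robot, y to its left, z up, the work surface at z = 0. Lengths are in m, angles in rad, forces in N, time in s.
With the tool pointing down it reaches from about 0.325 to 0.9 m from the base axis. Payload 3.5 kg.
Tool frame: the origin (TCP) lies on the centre line of the jaws, within the pads' length; the fingertips stand 17 mm ahead of it and the grasp point (between the pads) lies 2 mm behind it; z points along the fingers, y is the direction in which the jaws open and shut (so a half turn about z gives the same grasp; the last joint's range is limited). The gripper opens to 85 mm and grips with 20 to 120 N. Pads are 22 mm wide; open, the fingers measure 114 mm over their backs; the gripper's body (76 mm by 85 mm) begins 54 mm behind the grasp point. The pads swing forward as they close: fully open they stand 13 mm farther back than shut.
Start: joints at [-1.334, 0.276, -0.026, 1.268, 0, 1.467], TCP at [0.208, -0.589, 0.248] pointing down, gripper open.
Joint ranges: [-3.12, 3.12], [-0.85, 1.88], [-1.08, 1.24], [-1.95, 2.15], [-1.57, 1.53], [-3.14, 3.14]. Speed limits (rad/s): [2.57, 2.57, 3.14, 3.14, 3.14, 3.14].

### API

Orientations are given as [roll, pitch, yaw] about the fixed x, y, z axes, in that order (R = Rz(yaw) Ry(pitch) Rx(roll)).
In Python, from bench import env gives the robot as it stands.
- The arm moves only by the shell command python3 -m handwheel 'ROWS' [FORCE]. ROWS is JSON, a list of rows, each an object with "offset": the shift along the world's x, y, z scaled (see below), a list of three; "turn": the turn, a rotation vector about the world's x, y, z scaled (see below), a list of three; "fingers": the opening, from 0 (shut) to 1 (fully open). In form: [{"offset": [tx, ty, tz], "turn": [wx, wy, wz], "fingers": fingers}, ...]. A call has 1 to 20 rows; each row shifts and turns the commanded pose from where the row before left it; what a row does not reach is not made up. The controller multiplies each number of a shift by 0.025 m and each number of a turn by 180 degrees. A row lasts 1/10 s, in which the tool goes at most 50 mm and 8.59 degrees, less where a joint would pass 70% of its speed; a pose out of reach is approached as far as the arm can. A call with a number of a shift or a turn outside -1 to 1 is refused whole. A call with a gripper value outside its range is refused whole. The fingers move at their own pace and stop on an object; FORCE is the grip in N (left out, the last holds). Time passes only in rows, so rows that do not move let the fingers close. It gives the time, the measured TCP pose, the force and the opening at its end, in the units of the state.
- env.observe(): the state, without advancing time (a new reading comes with each control period).
- env.grab_frame(name): name is "side" or "top"; returns a dict with "img" (480x640x3 uint8, red, green, blue), "mtx" (3x3 intrinsics, pixels), "k1" (the pictures are not rectified: a ray, as slopes to the right and down, at radius r is drawn at 1 + k1 r^2 times it, then the intrinsics apply), "world_from_camera" (4x4, takes a point from camera to world coordinates). Camera axes: x right, y up, looking along -z (the intrinsics and any distortion apply to the point x, -y, -z); pixel columns grow to the right and rows downward; lengths in m; the calibration is good to about 2 mm. A picture is of the moment at which its call begins. There is no depth.
- env.sign_off(): hands the job in, once; it reports no verdict.
The state is a dict: "clock": time; "joint_pos": joint angles; "joint_vel": joint speeds; "joint_efforts": joint torques, N m; "ee_pos": TCP position; "tcp_rot": TCP orientation; "force": force on the tool from outside, world axes, zero at the start; "torque": the same for the moment, N m; "finger_gap": opening from 0.0 (shut) to 1.0 (fully open).
Only numpy, scipy, OpenCV 4.12 (cv2) and the standard library are available. Lean on these libraries where they do the work, as an engineer would, in place of code of your own. Each camera call takes 0.05 s, during which the arm holds its last target. There are 200 camera calls.

## Working session

There is one attempt and no reset: what is moved stays moved. The work goes in short steps, Python scripts to look and compute and a shell command to move; the robot and the scene stay as the last step left them, time stands still between calls to the robot, and variables do not carry over. Pictures are saved under pics/ and viewed, about 12 in all and at most 16, crops included, and the job is handed in when it is done.

```bash
mkdir -p pics; ls
cat > h.py <<'E'
from bench import env
import numpy as np, cv2
def grab(n,save=None):
    f=env.grab_frame(n)
    if save: cv2.imwrite('pics/'+save,cv2.cvtColor(f['img'],cv2.COLOR_RGB2BGR))
    return f
def ray(f,u,v):
    K=np.array(f['mtx']);k=f['k1'];T=np.array(f['world_from_camera'])
    d=cv2.undistortPoints(np.array([[[u,v]]],float),K,np.array([k,0,0,0.])).ravel()
    return T[:3,3],T[:3,:3]@np.array([d[0],-d[1],-1])
def onz(f,u,v,z):
    o,d=ray(f,u,v); return o+d*(z-o[2])/d[2]
def proj(f,p):
    K=np.array(f['mtx']);T=np.array(f['world_from_camera'])
    c=T[:3,:3].T@(np.array(p)-T[:3,3]); s=np.array([c[0],-c[1]])/-c[2]
    s=s*(1+f['k1']*(s@s)); return K[0,0]*s[0]+K[0,2],K[1,1]*s[1]+K[1,2]
E
python3 - <<'E'
from h import *
for n in('top','side'):
    f=grab(n,n+'0.png'); print(n,f['mtx'],f['k1'],np.round(f['world_from_camera'],3))
print(env.observe())
E
```

```text
pics
top [[441.55835764   0.         322.20570844]
 [  0.         441.55835764 231.05334199]
 [  0.           0.           1.        ]] 0.033955045315228145 [[-0.02   0.998 -0.061  0.494]
 [-1.    -0.02  -0.007  0.01 ]
 [-0.008  0.061  0.998  0.854]
 [ 0.     0.     0.     1.   ]]
side [[525.48719265   0.         314.77958282]
 [  0.         525.48719265 240.66704299]
 [  0.           0.           1.        ]] -0.08007266613249996 [[-0.753  0.372 -0.543 -0.014]
 [-0.658 -0.433  0.615  0.601]
 [-0.006  0.821  0.571  0.607]
 [ 0.     0.     0.     1.   ]]
{'clock': 0.1, 'joint_pos': array([-1.33439271e+00,  2.77070850e-01, -2.77570277e-02,  1.26802086e+00,
        1.02926897e-05,  1.46740006e+00]), 'joint_vel': array([-1.19433328e-03, -2.64694270e-05,  3.32814199e-03,  2.99781143e-03,
        4.23568370e-04, -9.48233910e-04]), 'joint_efforts': array([ 3.00652619e-05, -4.46708071e+01,  2.96129036e+01,  8.44899245e-03,
       -1.12239597e-04,  4.81984159e-06]), 'ee_pos': array([ 0.20814572, -0.58859549,  0.2472566 ]), 'tcp_rot': array([-3.13955226e+00, -2.22071463e-04,  3.39799648e-01]), 'force': array([ 0.32573365, -0.15412509,  0.5042608 ]), 'torque': array([-0.02936685,  0.01517149,  0.03555458]), 'finger_gap': 0.9957395839650313}
```

View pics/top0.png

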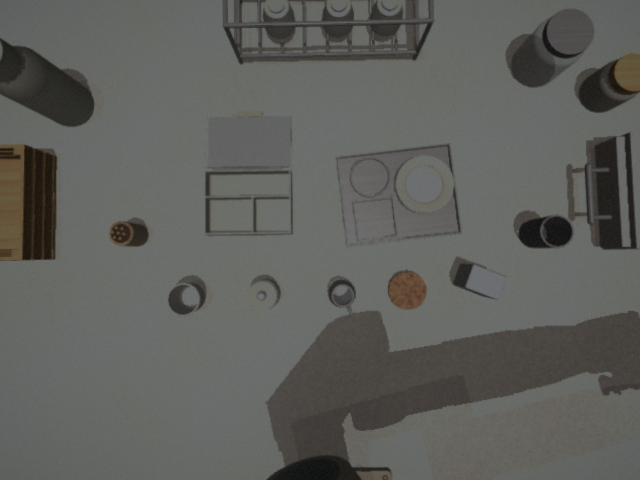

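View pics/side0.png

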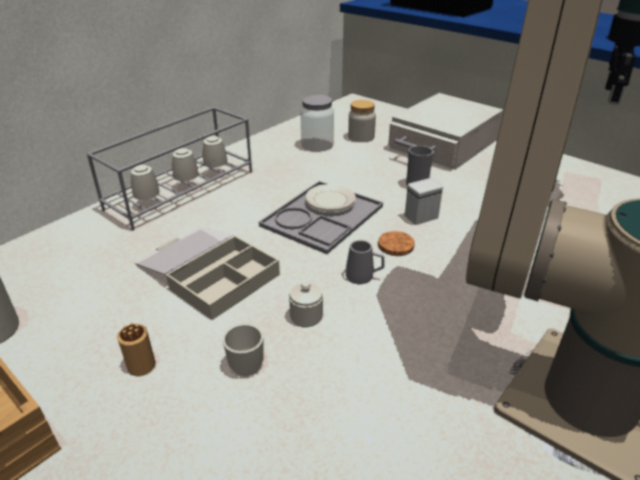

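Run:
```python
import cv2,numpy as np
a=cv2.imread('pics/top0.png')
br=lambda a:np.clip(255*(a/255.)**.6*1.2,0,255).astype(np.uint8)
def t(u,v):
    c=cv2.resize(br(a[v-30:v+30,u-33:u+33]),None,fx=4,fy=4,interpolation=cv2.INTER_CUBIC)
    for k in range(0,66,10): cv2.putText(c,str(u-33+k),(k*4,8),0,.3,(0,0,255)); cv2.line(c,(k*4,8),(k*4,14),(0,0,255))
    for k in range(0,60,10): cv2.putText(c,str(v-30+k),(0,k*4+3),0,.3,(255,0,0)); cv2.line(c,(20,k*4),(26,k*4),(255,0,0))
    return c
m=np.vstack([np.hstack([t(*p) for p in r]) for r in [[(187,297),(264,292),(342,292)],[(478,280),(545,231),(128,233)]]])
cv2.imwrite('pics/obj.png',m)
c=cv2.resize(br(a[110:250,200:466]),None,fx=3,fy=3,interpolation=cv2.INTER_CUBIC)
for k in range(0,266,20): cv2.putText(c,str(200+k),(k*3,8),0,.3,(0,0,255)); cv2.line(c,(k*3,8),(k*3,14),(0,0,255))
for k in range(0,140,20): cv2.putText(c,str(110+k),(0,k*3+3),0,.3,(255,0,0))
cv2.imwrite('pics/fix.png',c)
```

```text
(no output)
```

View pics/obj.png

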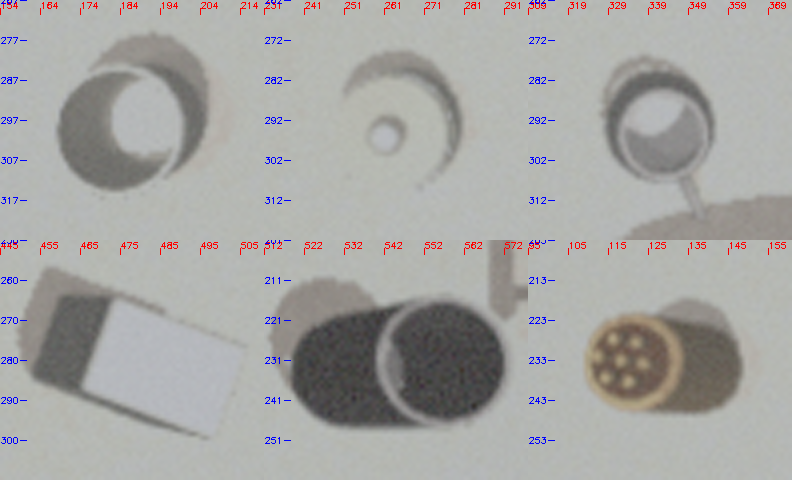

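View pics/fix.png

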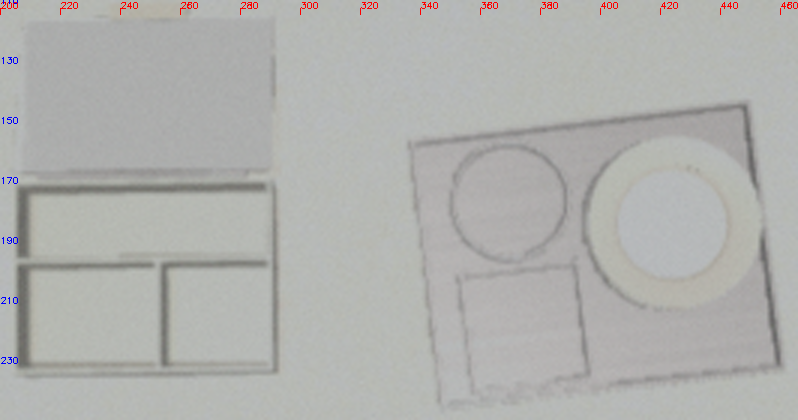

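Run:
```python
from h import *
f=grab('top');g=grab('side','s.png');im=cv2.imread('pics/s.png')
P=lambda u,v,z:onz(f,u,v,z)
pts=dict(cup=P(184.3,299.5,.06),sugar=P(261.4,296.2,.07),jug=P(343.2,295.8,.068),tum=P(556.2,231.4,.09),pick=P(121.6,233.4,.07),coast=P(407,289.5,.012),caddy=P(248.7,202,.035),tray=P(398.1,194.8,.012),rnd=P(369.7,178,.011),sq=P(374.3,218.7,.011),sauc=P(424.3,184.2,.02))
for n,z in (('tin',.08),):
    c=[P(u,v,z) for u,v in[(473.2,264),(506.5,276.5),(497.5,299.5),(465,287.5)]]
    print([round(np.linalg.norm(c[i]-c[(i+1)%4])*1e3) for i in range(4)],np.degrees([np.arctan2(*(c[1]-c[0])[1::-1]),np.arctan2(*(c[2]-c[3])[1::-1])])); pts['tin']=np.mean(c,0)
c=[P(200+u/3,110+v/3,.012) for u,v in[(410,143),(748,103),(779,366),(440,406)]]
print('tray',[round(np.linalg.norm(c[i]-c[(i+1)%4])*1e3) for i in range(4)],[np.degrees(np.arctan2(*(a-b)[1::-1])) for a,b in((c[0],c[1]),(c[3],c[2]),(c[0],c[3]),(c[1],c[2]))])
c=[P(200+u/3,110+v/3,.035) for u,v in[(15,178),(277,178),(277,373),(15,375)]]
print('caddy',[round(np.linalg.norm(c[i]-c[(i+1)%4])*1e3) for i in range(4)])
def circ(p,r,z):
    for t in np.linspace(0,6.28,24):
        q=proj(g,[p[0]+r*np.cos(t),p[1]+r*np.sin(t),z]); cv2.circle(im,(int(q[0]*1.25+.5),int(q[1]*1.25+.5)),1,(0,0,255),-1)
im=cv2.resize(im,None,fx=1.25,fy=1.25)
for n,p in pts.items(): print(n,np.round(p*1e3)[:2],round(np.hypot(*p[:2]),3))
for n,r,z in(('cup',.03,.06),('cup',.021,0),('sugar',.028,.046),('sugar',.028,0),('jug',.026,0),('tum',.0285,.09),('tum',.027,0),('pick',.022,.07),('pick',.022,0),('rnd',.036,.011),('sauc',.055,.023),('coast',.036,.012)): circ(pts[n],r,z)
for hx,hy,z,n,y in((.022,.031,.08,'tin',0),(.0605,.081,.035,'caddy',0),(.0875,.11,.012,'tray',np.radians(6))):
  for a,b in((1,1),(1,-1),(-1,-1),(-1,1)):
    if n=='tin': y=np.radians(-110+90)
    d=np.array([[np.cos(y),-np.sin(y)],[np.sin(y),np.cos(y)]])@[a*hx,b*hy]
    q=proj(g,[pts[n][0]+d[0],pts[n][1]+d[1],z]);cv2.circle(im,(int(q[0]*1.25),int(q[1]*1.25)),3,(0,255,0),-1)
cv2.imwrite('pics/chk.png',im)
```

```text
[60, 43, 59, 43] [-111.91067388 -111.41808814]
tray [218, 170, 216, 170] [np.float64(95.49669250170884), np.float64(95.62386123544918), np.float64(5.2079152537893885), np.float64(4.5809030435711415)]
caddy [163, 122, 162, 123]
cup [425. 263.] 0.5
sugar [429. 124.] 0.447
jug [427. -20.] 0.427
tum [ 532. -385.] 0.657
pick [545. 370.] 0.659
coast [ 432. -143.] 0.455
caddy [601. 151.] 0.62
tray [ 612. -131.] 0.626
rnd [646. -78.] 0.651
sq [567. -85.] 0.573
sauc [ 630. -180.] 0.655
tin [ 448. -266.] 0.521
```

View pics/chk.png

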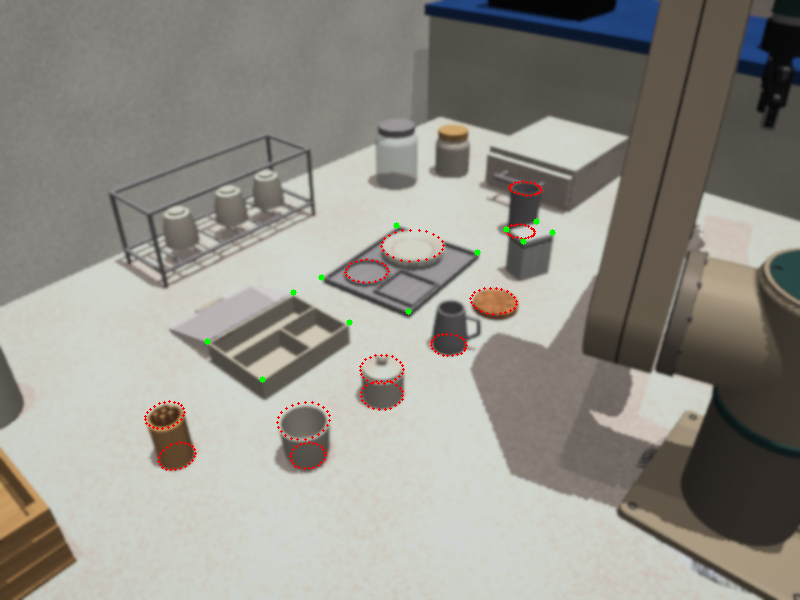

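```bash
python3 -m handwheel '[{"offset":[0.6,0.8,0],"turn":[0,0,0.02],"fingers":1},{"offset":[0.7,0.92,-0.2],"turn":[0,0,0.02],"fingers":1},{"offset":[0.7,0.92,-0.2],"turn":[0,0,0.02],"fingers":1},{"offset":[0.7,0.92,-0.3],"turn":[0,0,0.02],"fingers":1},{"offset":[0.7,0.92,-0.3],"turn":[0,0,0.02],"fingers":1},{"offset":[0.7,0.92,-0.3],"turn":[0,0,0.02],"fingers":1},{"offset":[0.7,0.92,-0.3],"turn":[0,0,0.02],"fingers":1},{"offset":[0.7,0.92,-0.3],"turn":[0,0,0.02],"fingers":1},{"offset":[0.7,0.92,-0.3],"turn":[0,0,0.02],"fingers":1},{"offset":[0.7,0.92,-0.3],"turn":[0,0,0.02],"fingers":1},{"offset":[0.7,0.92,-0.3],"turn":[0,0,0.02],"fingers":1},{"offset":[0.7,0.92,-0.3],"turn":[0,0,0.02],"fingers":1},{"offset":[0.7,0.92,-0.3],"turn":[0,0,0.02],"fingers":1},{"offset":[0.6,1.0,-0.3],"turn":[0,0,0.011],"fingers":1},{"offset":[0,0,0],"turn":[0,0,0],"fingers":1}]' 50
```

```text
clock: 1.7
ee_pos: [0.4485, -0.265, 0.1544]
tcp_rot: [-3.139, -0.002, 1.196]
force: [-0.9, 0.1, -0.1]
finger_gap: 1.004
```

```bash
python3 -m handwheel '[{"offset":[0,0,-0.7],"turn":[0,0,0],"fingers":1},{"offset":[0,-0.04,-0.8],"turn":[0,0,0],"fingers":1},{"offset":[0,0,-0.8],"turn":[0,0,0],"fingers":1},{"offset":[0,0,-0.8],"turn":[0,0,0],"fingers":1},{"offset":[0,0,-0.6],"turn":[0,0,0],"fingers":1},{"offset":[0,0,0],"turn":[0,0,0],"fingers":0},{"offset":[0,0,0],"turn":[0,0,0],"fingers":0},{"offset":[0,0,0],"turn":[0,0,0],"fingers":0},{"offset":[0,0,0],"turn":[0,0,0],"fingers":0},{"offset":[0,0,0],"turn":[0,0,0],"fingers":0},{"offset":[0,0,0],"turn":[0,0,0],"fingers":0}]' 50
```

```text
clock: 2.8
ee_pos: [0.4486, -0.2699, 0.0645]
tcp_rot: [3.141, 0.001, 1.191]
force: [-2.2, 0.5, 5.8]
finger_gap: 0.514
```

```bash
python3 -m handwheel '[{"offset":[0,0,0.3],"turn":[0,0,0],"fingers":0},{"offset":[0,0,0.7],"turn":[0,0,0],"fingers":0},{"offset":[0,0,0.8],"turn":[0,0,0],"fingers":0},{"offset":[0,0,0.8],"turn":[0,0,0],"fingers":0},{"offset":[0,0.2,0.8],"turn":[0,0,0],"fingers":0},{"offset":[0.1,0.4,0.8],"turn":[0,0,0],"fingers":0},{"offset":[0.2,0.6,0.8],"turn":[0,0,0.01],"fingers":0},{"offset":[0.3,0.8,0.6],"turn":[0,0,0.01],"fingers":0},{"offset":[0.3,0.9,0.2],"turn":[0,0,0.01],"fingers":0},{"offset":[0.3,1,0],"turn":[0,0,0.01],"fingers":0},{"offset":[0.3,1,0],"turn":[0,0,0.01],"fingers":0},{"offset":[0.3,1,0],"turn":[0,0,0.01],"fingers":0},{"offset":[0.3,1,0],"turn":[0,0,0.01],"fingers":0},{"offset":[0.3,1,0],"turn":[0,0,0.01],"fingers":0},{"offset":[0.3,1,0],"turn":[0,0,0.01],"fingers":0},{"offset":[0.3,1,0],"turn":[0,0,0.01],"fingers":0},{"offset":[0.3,1,0],"turn":[0,0,0.01],"fingers":0},{"offset":[0.3,1,0],"turn":[0,0,0.01],"fingers":0},{"offset":[0.3,1,0],"turn":[0,0,0],"fingers":0},{"offset":[0.3,1,0],"turn":[0,0,0],"fingers":0}]' 50
```

```text
clock: 4.8
ee_pos: [0.5535, 0.0796, 0.2085]
tcp_rot: [3.141, -0.001, 1.568]
force: [0.3, 0.0, -0.5]
finger_gap: 0.517
```

```bash
python3 -m handwheel '[{"offset":[0.24,0.9,0],"turn":[0,0,0],"fingers":0},{"offset":[0.2,0.9,0],"turn":[0,0,0],"fingers":0},{"offset":[0.2,0.8,0],"turn":[0,0,0],"fingers":0},{"offset":[0.2,0.8,-0.2],"turn":[0,0,0],"fingers":0},{"offset":[0.1,0.5,-0.5],"turn":[0,0,0],"fingers":0},{"offset":[0,0.3,-0.6],"turn":[0,0,0],"fingers":0},{"offset":[0,0,-0.7],"turn":[0,0,0],"fingers":0},{"offset":[0,0,-0.7],"turn":[0,0,0],"fingers":0},{"offset":[0,0,-0.7],"turn":[0,0,0],"fingers":0},{"offset":[0,0,-0.3],"turn":[0,0,0],"fingers":0},{"offset":[0,0,0],"turn":[0,0,0],"fingers":0}]' 50
python3 - <<'E'
from h import *
br=lambda a:np.clip(255*(a/255.)**.6*1.2,0,255).astype(np.uint8)
for n in('side','top'): grab(n,n+'1.png')
s=cv2.imread('pics/side1.png')[150:350,130:400];t=cv2.imread('pics/top1.png')[110:310,150:420]
cv2.imwrite('pics/c1.png',np.hstack([cv2.resize(br(x),(400,296)) for x in(s,t)]))
print(env.observe()['ee_pos'])
E
```

```text
clock: 5.9
ee_pos: [0.5748, 0.1825, 0.1134]
tcp_rot: [-3.137, 0.001, 1.568]
force: [0.0, 0.8, -1.7]
finger_gap: 0.511
[0.57678302 0.18305502 0.1158354 ]
```

View pics/c1.png

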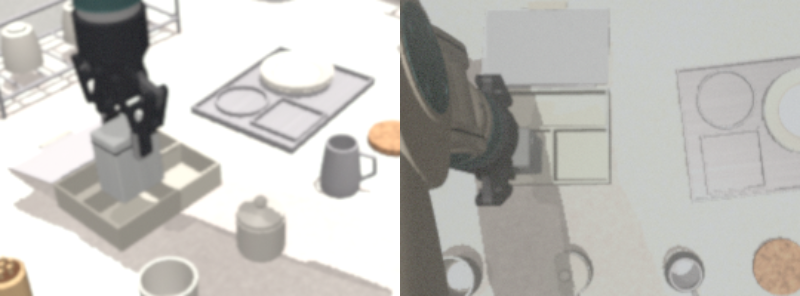

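The side and top crops show the upright tin held just above the larger cell (side about (125,160), top about (520,150)). I'll lower it and release.

```bash
python3 -m handwheel '[{"offset":[0,0.1,-0.6],"turn":[0,0,0],"fingers":0},{"offset":[0,0,-0.5],"turn":[0,0,0],"fingers":0},{"offset":[0,0,-0.4],"turn":[0,0,0],"fingers":0},{"offset":[0,0,-0.2],"turn":[0,0,0],"fingers":0},{"offset":[0,0,-0.1],"turn":[0,0,0],"fingers":0},{"offset":[0,0,-0.1],"turn":[0,0,0],"fingers":0},{"offset":[0,0,0],"turn":[0,0,0],"fingers":0}]' 50
```

```text
clock: 6.7
ee_pos: [0.5769, 0.1857, 0.0682]
tcp_rot: [3.142, 0.0, 1.568]
force: [-0.6, 1.1, -2.2]
finger_gap: 0.512
```

```bash
python3 -m handwheel '[{"offset":[0,0,-0.06],"turn":[0,0,0],"fingers":0},{"offset":[0,0,-0.04],"turn":[0,0,0],"fingers":0},{"offset":[0,0,0],"turn":[0,0,0],"fingers":0.9},{"offset":[0,0,0],"turn":[0,0,0],"fingers":0.9},{"offset":[0,0,0],"turn":[0,0,0],"fingers":0.9},{"offset":[0,0,0],"turn":[0,0,0],"fingers":0.9},{"offset":[0,0,0.4],"turn":[0,0,0],"fingers":0.9},{"offset":[0,0,0.8],"turn":[0,0,0],"fingers":0.9},{"offset":[0,0,0.8],"turn":[0,0,0],"fingers":0.9},{"offset":[0,0,0.8],"turn":[0,0,0],"fingers":0.9},{"offset":[0,0.3,0.8],"turn":[0,0,0],"fingers":1},{"offset":[-0.18,0.8,0],"turn":[0,0,0],"fingers":1},{"offset":[-0.2,0.9,0],"turn":[0,0,0],"fingers":1},{"offset":[-0.2,1,0],"turn":[0,0,0],"fingers":1},{"offset":[-0.2,1,0],"turn":[0,0,0],"fingers":1},{"offset":[-0.2,1,0],"turn":[0,0,0],"fingers":1},{"offset":[-0.2,1,0],"turn":[0,0,0],"fingers":1},{"offset":[-0.1,0.9,0],"turn":[0,0,0],"fingers":1},{"offset":[0,0.5,0],"turn":[0,0,0],"fingers":1},{"offset":[0,0,0],"turn":[0,0,0],"fingers":1}]' 50
```

```text
clock: 8.7
ee_pos: [0.545, 0.3721, 0.1563]
tcp_rot: [3.141, -0.001, 1.57]
force: [0.2, -0.1, 0.8]
finger_gap: 0.998
```

```bash
python3 -m handwheel '[{"offset":[0,-0.06,-0.6],"turn":[0,0,0],"fingers":1},{"offset":[0,0,-0.8],"turn":[0,0,0],"fingers":1},{"offset":[0,0,-0.8],"turn":[0,0,0],"fingers":1},{"offset":[0,0,-0.8],"turn":[0,0,0],"fingers":1},{"offset":[0,0,-0.6],"turn":[0,0,0],"fingers":1},{"offset":[0,0,-0.3],"turn":[0,0,0],"fingers":1},{"offset":[0,0,0],"turn":[0,0,0],"fingers":0},{"offset":[0,0,0],"turn":[0,0,0],"fingers":0},{"offset":[0,0,0],"turn":[0,0,0],"fingers":0},{"offset":[0,0,0],"turn":[0,0,0],"fingers":0},{"offset":[0,0,0],"turn":[0,0,0],"fingers":0},{"offset":[0,0,0],"turn":[0,0,0],"fingers":0}]' 50
```

```text
clock: 9.9
ee_pos: [0.5457, 0.3698, 0.0597]
tcp_rot: [3.139, -0.001, 1.568]
force: [-0.5, -0.6, 5.4]
finger_gap: 0.495
```

Run:
```python
from h import *
br=lambda a:np.clip(255*(a/255.)**.6*1.2,0,255).astype(np.uint8)
for n in('side','top'): grab(n,n+'2.png')
s=cv2.imread('pics/side2.png')[180:380,80:350];t=cv2.imread('pics/top2.png')[110:310,100:370]
cv2.imwrite('pics/c2.png',np.hstack([cv2.resize(br(x),(400,296)) for x in(s,t)]))
```

```text
(no output)
```

View pics/c2.png

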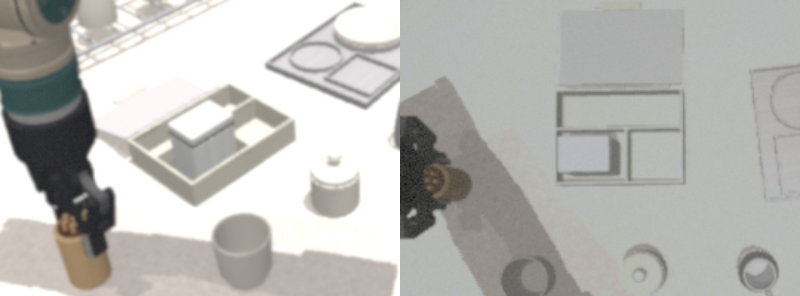

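The tin stands upright in the larger cell (top view about (583,153)), and the pads are closed on the pick pot (about (440,182)).

```bash
python3 -m handwheel '[{"offset":[0,0,0.3],"turn":[0,0,0],"fingers":0},{"offset":[0,0,0.7],"turn":[0,0,0],"fingers":0},{"offset":[0,0,0.8],"turn":[0,0,0],"fingers":0},{"offset":[0,-0.2,0.8],"turn":[0,0,0],"fingers":0},{"offset":[0,-0.4,0.8],"turn":[0,0,0],"fingers":0},{"offset":[0.06,-0.6,0.8],"turn":[0,0,0],"fingers":0},{"offset":[0.1,-0.8,0.7],"turn":[0,0,0],"fingers":0},{"offset":[0.2,-1,0.4],"turn":[0,0,0],"fingers":0},{"offset":[0.2,-1,0],"turn":[0,0,0],"fingers":0},{"offset":[0.2,-1,0],"turn":[0,0,0],"fingers":0},{"offset":[0.2,-1,0],"turn":[0,0,0],"fingers":0},{"offset":[0.2,-1,0],"turn":[0,0,0],"fingers":0},{"offset":[0.1,-1,0],"turn":[0,0,0],"fingers":0},{"offset":[0,-1,0],"turn":[0,0,0],"fingers":0},{"offset":[0,-0.9,0],"turn":[0,0,0],"fingers":0},{"offset":[0,-0.5,-0.3],"turn":[0,0,0],"fingers":0},{"offset":[0,-0.14,-0.8],"turn":[0,0,0],"fingers":0},{"offset":[0,0,-0.9],"turn":[0,0,0],"fingers":0},{"offset":[0,0,-0.9],"turn":[0,0,0],"fingers":0},{"offset":[0,0,-0.6],"turn":[0,0,0],"fingers":0}]' 50
python3 -m handwheel '[{"offset":[0,0,0],"turn":[0,0,0],"fingers":0},{"offset":[0,0,0],"turn":[0,0,0],"fingers":0}]'
```

```text
clock: 12.0
ee_pos: [0.5747, 0.1059, 0.1009]
tcp_rot: [-3.138, -0.0, 1.568]
force: [-0.8, 0.4, -0.7]
finger_gap: 0.498
clock: 12.2
ee_pos: [0.5759, 0.106, 0.1029]
tcp_rot: [-3.14, -0.0, 1.569]
force: [0.4, -0.5, -0.7]
finger_gap: 0.502
```

```bash
python3 -m handwheel '[{"offset":[0.04,0.02,-0.5],"turn":[0,0,0],"fingers":0},{"offset":[0,0,-0.5],"turn":[0,0,0],"fingers":0},{"offset":[0,0,-0.3],"turn":[0,0,0],"fingers":0},{"offset":[0,0,-0.2],"turn":[0,0,0],"fingers":0},{"offset":[0,0,-0.1],"turn":[0,0,0],"fingers":0},{"offset":[0,0,-0.06],"turn":[0,0,0],"fingers":0},{"offset":[0,0,0],"turn":[0,0,0],"fingers":0}]' 50
```

```text
clock: 12.9
ee_pos: [0.5766, 0.1062, 0.0628]
tcp_rot: [-3.14, 0.0, 1.568]
force: [-4.4, -0.2, 7.0]
finger_gap: 0.501
```

```bash
python3 -m handwheel '[{"offset":[0,0,0],"turn":[0,0,0],"fingers":0.9},{"offset":[0,0,0],"turn":[0,0,0],"fingers":0.9},{"offset":[0,0,0],"turn":[0,0,0],"fingers":0.9},{"offset":[0,0,0],"turn":[0,0,0],"fingers":0.9},{"offset":[0,0,0.5],"turn":[0,0,0],"fingers":0.9},{"offset":[0,0,0.8],"turn":[0,0,0],"fingers":0.9},{"offset":[0,0,0.9],"turn":[0,0,0],"fingers":0.9},{"offset":[0,0,0.9],"turn":[0,0,0],"fingers":1},{"offset":[-0.4,0.4,0.7],"turn":[0,0,0],"fingers":1},{"offset":[-0.8,0.8,0.2],"turn":[0,0,0],"fingers":1},{"offset":[-0.9,0.9,0],"turn":[0,0,0],"fingers":1},{"offset":[-0.9,0.9,0],"turn":[0,0,0],"fingers":1},{"offset":[-0.9,0.9,0],"turn":[0,0,0],"fingers":1},{"offset":[-0.9,0.9,0],"turn":[0,0,0],"fingers":1},{"offset":[-0.9,0.9,0],"turn":[0,0,0],"fingers":1},{"offset":[-0.36,0.56,0],"turn":[0,0,0],"fingers":1},{"offset":[0,0,0],"turn":[0,0,0],"fingers":1}]' 50
python3 - <<'E'
from h import *
br=lambda a:np.clip(255*(a/255.)**.6*1.2,0,255).astype(np.uint8)
for n in('side','top'): grab(n,n+'3.png')
s=cv2.imread('pics/side3.png')[200:400,110:380];t=cv2.imread('pics/top3.png')[130:330,120:390]
cv2.imwrite('pics/c3.png',np.hstack([cv2.resize(br(x),(400,296)) for x in(s,t)]))
o=env.observe();print(o['ee_pos'],o['force'])
E
```

```text
clock: 14.6
ee_pos: [0.4246, 0.2641, 0.1627]
tcp_rot: [3.141, -0.001, 1.571]
force: [0.3, -1.3, 0.2]
finger_gap: 1.001
[0.42616047 0.26293931 0.16259575] [ 0.47879751 -0.76078866 -0.36067599]
```

View pics/c3.png

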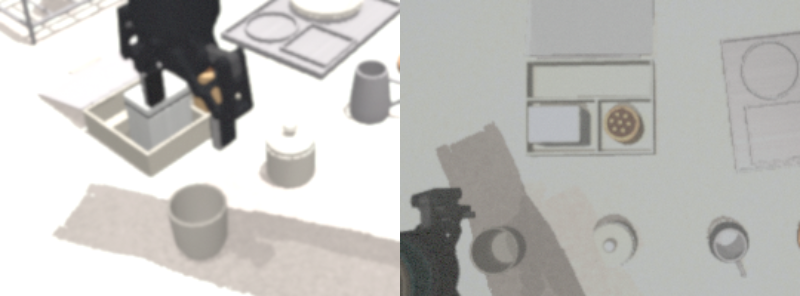

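The pick pot is upright in the smaller cell (top view about (622,123)), with the tin beside it. Next is the cup.

```bash
python3 -m handwheel '[{"offset":[0,0,-0.6],"turn":[0,0,0],"fingers":1},{"offset":[0,0,-0.9],"turn":[0,0,0],"fingers":1},{"offset":[0,0,-0.9],"turn":[0,0,0],"fingers":1},{"offset":[0,0,-0.9],"turn":[0,0,0],"fingers":1},{"offset":[0,0,-0.8],"turn":[0,0,0],"fingers":1},{"offset":[0,0,-0.6],"turn":[0,0,0],"fingers":1},{"offset":[0,0,-0.3],"turn":[0,0,0],"fingers":1},{"offset":[0,0,0],"turn":[0,0,0],"fingers":0},{"offset":[0,0,0],"turn":[0,0,0],"fingers":0},{"offset":[0,0,0],"turn":[0,0,0],"fingers":0},{"offset":[0,0,0],"turn":[0,0,0],"fingers":0},{"offset":[0,0,0],"turn":[0,0,0],"fingers":0}]' 40
```

```text
clock: 15.9
ee_pos: [0.4265, 0.2629, 0.0377]
tcp_rot: [3.14, -0.0, 1.568]
force: [-0.4, -1.2, 3.8]
finger_gap: 0.672
```

```bash
python3 -m handwheel '[{"offset":[0,0,0.3],"turn":[0,0,0],"fingers":0},{"offset":[0,0,0.7],"turn":[0,0,0],"fingers":0},{"offset":[0,0,0.9],"turn":[0,0,0],"fingers":0},{"offset":[0,0,0.9],"turn":[0,0,0],"fingers":0},{"offset":[0,-0.2,0.9],"turn":[0,0,0],"fingers":0},{"offset":[0.1,-0.5,0.9],"turn":[0,0,0],"fingers":0},{"offset":[0.3,-0.7,0.8],"turn":[0,0,0],"fingers":0},{"offset":[0.4,-0.9,0.6],"turn":[0,0,0],"fingers":0},{"offset":[0.5,-1,0],"turn":[0,0,0],"fingers":0},{"offset":[0.5,-1,0],"turn":[0,0,0],"fingers":0},{"offset":[0.5,-1,0],"turn":[0,0,0],"fingers":0},{"offset":[0.5,-1,0],"turn":[0,0,0],"fingers":0},{"offset":[0.5,-1,0],"turn":[0,0,0],"fingers":0},{"offset":[0.5,-1,0],"turn":[0,0,0],"fingers":0},{"offset":[0.5,-1,0],"turn":[0,0,0],"fingers":0},{"offset":[0.5,-1,0],"turn":[0,0,0],"fingers":0},{"offset":[0.5,-1,0],"turn":[0,0,0],"fingers":0},{"offset":[0.5,-1,0],"turn":[0,0,0],"fingers":0},{"offset":[0.5,-1,0],"turn":[0,0,0],"fingers":0},{"offset":[0.5,-1,0],"turn":[0,0,0],"fingers":0}]' 40
python3 -m handwheel '[{"offset":[0.5,-1,0],"turn":[0,0,0],"fingers":0},{"offset":[0.5,-1,0],"turn":[0,0,0],"fingers":0},{"offset":[0.3,-0.9,0],"turn":[0,0,0],"fingers":0},{"offset":[0.1,-0.5,-0.3],"turn":[0,0,0],"fingers":0},{"offset":[0,-0.02,-0.7],"turn":[0,0,0],"fingers":0},{"offset":[0,0,-0.8],"turn":[0,0,0],"fingers":0},{"offset":[0,0,-0.8],"turn":[0,0,0],"fingers":0},{"offset":[0,0,-0.7],"turn":[0,0,0],"fingers":0},{"offset":[0,0,0],"turn":[0,0,0],"fingers":0},{"offset":[0,0,0],"turn":[0,0,0],"fingers":0}]' 40
python3 - <<'E'
from h import *
br=lambda a:np.clip(255*(a/255.)**.6*1.2,0,255).astype(np.uint8)
for n in('side','top'): grab(n,n+'4.png')
s=cv2.imread('pics/side4.png')[90:290,220:490];t=cv2.imread('pics/top4.png')[90:290,300:570]
cv2.imwrite('pics/c4.png',np.hstack([cv2.resize(br(x),(400,296)) for x in(s,t)]))
o=env.observe();print(o['ee_pos'],o['force'])
E
```

```text
clock: 17.9
ee_pos: [0.5962, -0.0957, 0.187]
tcp_rot: [3.141, -0.0, 1.568]
force: [0.7, 0.3, -1.4]
finger_gap: 0.673
clock: 18.9
ee_pos: [0.6301, -0.1797, 0.1039]
tcp_rot: [-3.14, -0.001, 1.569]
force: [0.7, 0.8, -1.1]
finger_gap: 0.676
[ 0.63154447 -0.18033879  0.10555129] [ 0.33889278 -0.48981008 -0.77776076]
```

View pics/c4.png

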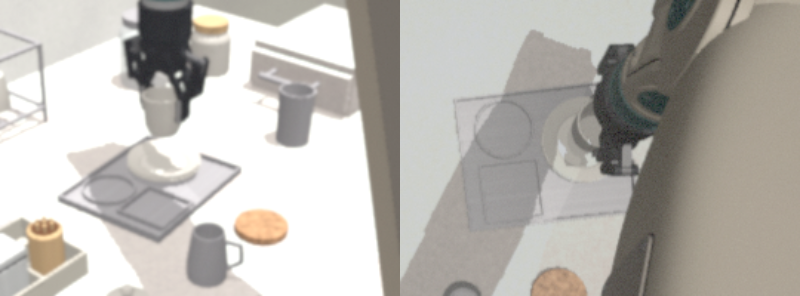

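The cup is held upright just above the saucer (side about (163,110), saucer (165,160)). I'll lower it.

```bash
python3 -m handwheel '[{"offset":[0,0,-0.6],"turn":[0,0,0],"fingers":0},{"offset":[0,0,-0.6],"turn":[0,0,0],"fingers":0},{"offset":[0,0,-0.4],"turn":[0,0,0],"fingers":0},{"offset":[0,0,-0.2],"turn":[0,0,0],"fingers":0},{"offset":[0,0,-0.1],"turn":[0,0,0],"fingers":0},{"offset":[0,0,-0.1],"turn":[0,0,0],"fingers":0},{"offset":[0,0,-0.06],"turn":[0,0,0],"fingers":0},{"offset":[0,0,0],"turn":[0,0,0],"fingers":0}]' 40
```

```text
clock: 19.8
ee_pos: [0.631, -0.1803, 0.053]
tcp_rot: [3.141, 0.0, 1.568]
force: [-0.8, -0.1, -0.3]
finger_gap: 0.675
```

```bash
python3 -m handwheel '[{"offset":[0,0,-0.06],"turn":[0,0,0],"fingers":0},{"offset":[0,0,0],"turn":[0,0,0],"fingers":0},{"offset":[0,0,0],"turn":[0,0,0],"fingers":1},{"offset":[0,0,0],"turn":[0,0,0],"fingers":1},{"offset":[0,0,0],"turn":[0,0,0],"fingers":1},{"offset":[0,0,0],"turn":[0,0,0],"fingers":1},{"offset":[0,0,0.4],"turn":[0,0,0],"fingers":1},{"offset":[0,0,0.8],"turn":[0,0,0],"fingers":1},{"offset":[0,0,0.9],"turn":[0,0,0],"fingers":1},{"offset":[0,0,0.9],"turn":[0,0,0],"fingers":1},{"offset":[0,0,0.9],"turn":[0,0,0],"fingers":1},{"offset":[-0.3,0.4,0.7],"turn":[0,0,0],"fingers":1},{"offset":[-0.6,0.8,0],"turn":[0,0,0],"fingers":1},{"offset":[-0.6,0.9,0],"turn":[0,0,0],"fingers":1},{"offset":[-0.6,0.9,0],"turn":[0,0,0],"fingers":1},{"offset":[-0.6,0.9,0],"turn":[0,0,0],"fingers":1},{"offset":[-0.6,0.9,0],"turn":[0,0,0],"fingers":1},{"offset":[-0.6,0.9,0],"turn":[0,0,0],"fingers":1},{"offset":[-0.6,0.9,0],"turn":[0,0,0],"fingers":1},{"offset":[-0.6,0.9,0],"turn":[0,0,0],"fingers":1}]' 40
python3 -m handwheel '[{"offset":[-0.6,0.9,0],"turn":[0,0,0],"fingers":1},{"offset":[-0.6,0.9,0],"turn":[0,0,0],"fingers":1},{"offset":[-0.6,0.9,0],"turn":[0,0,0],"fingers":1},{"offset":[-0.6,0.9,0],"turn":[0,0,0],"fingers":1},{"offset":[-0.5,0.9,0],"turn":[0,0,0],"fingers":1},{"offset":[-0.04,0.06,0],"turn":[0,0,0],"fingers":1},{"offset":[0,0,0],"turn":[0,0,0],"fingers":1},{"offset":[0,0,0],"turn":[0,0,0],"fingers":1}]'
python3 - <<'E'
from h import *
br=lambda a:np.clip(255*(a/255.)**.6*1.2,0,255).astype(np.uint8)
for n in('side','top'): grab(n,n+'5.png')
s=cv2.imread('pics/side5.png')[150:350,220:490];t=cv2.imread('pics/top5.png')[130:330,220:490]
cv2.imwrite('pics/c5.png',np.hstack([cv2.resize(br(x),(400,296)) for x in(s,t)]))
o=env.observe();print(o['ee_pos'],o['force'])
E
```

```text
clock: 21.8
ee_pos: [0.5017, 0.0086, 0.1667]
tcp_rot: [-3.141, -0.0, 1.568]
force: [0.0, -0.1, -0.5]
finger_gap: 0.997
clock: 22.6
ee_pos: [0.4301, 0.1209, 0.1666]
tcp_rot: [3.141, 0.0, 1.568]
force: [-0.1, -1.0, 0.1]
finger_gap: 1.002
[0.43032005 0.1206346  0.1664858 ] [ 0.48540785 -0.01982024  0.24917996]
```

View pics/c5.png

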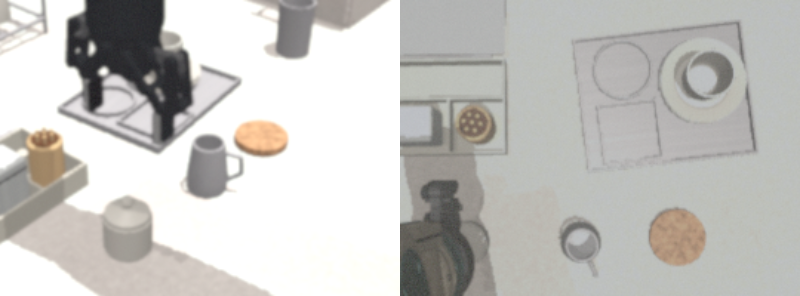

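The cup sits on the saucer (top view about (709,76)), jug and coasters are undisturbed, and the gripper is over the sugar pot.

```bash
python3 -m handwheel '[{"offset":[-0.04,0.14,-0.6],"turn":[0,0,0],"fingers":1},{"offset":[0,0,-0.9],"turn":[0,0,0],"fingers":1},{"offset":[0,0,-0.9],"turn":[0,0,0],"fingers":1},{"offset":[0,0,-0.9],"turn":[0,0,0],"fingers":1},{"offset":[0,0,-0.9],"turn":[0,0,0],"fingers":1},{"offset":[0,0,-0.7],"turn":[0,0,0],"fingers":1},{"offset":[0,0,-0.4],"turn":[0,0,0],"fingers":1},{"offset":[0,0,0],"turn":[0,0,0],"fingers":0},{"offset":[0,0,0],"turn":[0,0,0],"fingers":0},{"offset":[0,0,0],"turn":[0,0,0],"fingers":0},{"offset":[0,0,0],"turn":[0,0,0],"fingers":0},{"offset":[0,0,0],"turn":[0,0,0],"fingers":0}]' 50
```

```text
clock: 23.9
ee_pos: [0.4298, 0.1248, 0.0347]
tcp_rot: [3.139, -0.0, 1.568]
force: [0.2, -1.0, 2.0]
finger_gap: 0.636
```

```bash
python3 -m handwheel '[{"offset":[0,0,0.3],"turn":[0,0,0],"fingers":0},{"offset":[0,0,0.7],"turn":[0,0,0],"fingers":0},{"offset":[0,0,0.9],"turn":[0,0,0],"fingers":0},{"offset":[0,0,0.9],"turn":[0,0,0],"fingers":0},{"offset":[0,0,0.9],"turn":[0,0,0],"fingers":0},{"offset":[0.12,-0.2,0.9],"turn":[0,0,0],"fingers":0},{"offset":[0.3,-0.46,0.7],"turn":[0,0,0],"fingers":0},{"offset":[0.5,-0.8,0.3],"turn":[0,0,0],"fingers":0},{"offset":[0.6,-0.9,0],"turn":[0,0,0],"fingers":0},{"offset":[0.6,-0.9,0],"turn":[0,0,0],"fingers":0},{"offset":[0.6,-0.9,0],"turn":[0,0,0],"fingers":0},{"offset":[0.6,-0.9,0],"turn":[0,0,0],"fingers":0},{"offset":[0.6,-0.9,0],"turn":[0,0,0],"fingers":0},{"offset":[0.6,-0.9,0],"turn":[0,0,0],"fingers":0},{"offset":[0.6,-0.9,0],"turn":[0,0,0],"fingers":0},{"offset":[0.4,-0.6,-0.4],"turn":[0,0,0],"fingers":0},{"offset":[0,0,-0.8],"turn":[0,0,0],"fingers":0},{"offset":[0,0,-0.9],"turn":[0,0,0],"fingers":0},{"offset":[0,0,-0.9],"turn":[0,0,0],"fingers":0},{"offset":[0,0,-0.6],"turn":[0,0,0],"fingers":0}]' 50
python3 -m handwheel '[{"offset":[0,0,0],"turn":[0,0,0],"fingers":0},{"offset":[0,0,0],"turn":[0,0,0],"fingers":0}]'
```

```text
clock: 25.9
ee_pos: [0.5648, -0.0836, 0.0813]
tcp_rot: [-3.138, -0.001, 1.568]
force: [-0.9, 0.9, -1.3]
finger_gap: 0.636
clock: 26.1
ee_pos: [0.5662, -0.0839, 0.0834]
tcp_rot: [-3.14, -0.001, 1.568]
force: [0.2, -0.6, -1.4]
finger_gap: 0.636
```

```bash
python3 -m handwheel '[{"offset":[0.04,-0.04,-0.5],"turn":[0,0,0],"fingers":0},{"offset":[0,0,-0.5],"turn":[0,0,0],"fingers":0},{"offset":[0,0,-0.4],"turn":[0,0,0],"fingers":0},{"offset":[0,0,-0.2],"turn":[0,0,0],"fingers":0},{"offset":[0,0,-0.1],"turn":[0,0,0],"fingers":0},{"offset":[0,0,-0.08],"turn":[0,0,0],"fingers":0},{"offset":[0,0,-0.03],"turn":[0,0,0],"fingers":0},{"offset":[0,0,0],"turn":[0,0,0],"fingers":0}]' 50
```

```text
clock: 26.9
ee_pos: [0.5681, -0.0854, 0.0388]
tcp_rot: [3.141, 0.0, 1.568]
force: [-0.6, 0.3, -2.0]
finger_gap: 0.633
```

```bash
python3 -m handwheel '[{"offset":[0,0,-0.04],"turn":[0,0,0],"fingers":0},{"offset":[0,0,0],"turn":[0,0,0],"fingers":0},{"offset":[0,0,0],"turn":[0,0,0],"fingers":0.95},{"offset":[0,0,0],"turn":[0,0,0],"fingers":0.95},{"offset":[0,0,0],"turn":[0,0,0],"fingers":0.95},{"offset":[0,0,0],"turn":[0,0,0],"fingers":0.95},{"offset":[0,0,0.4],"turn":[0,0,0],"fingers":0.95},{"offset":[0,0,0.8],"turn":[0,0,0],"fingers":0.95},{"offset":[0,0,0.9],"turn":[0,0,0],"fingers":1},{"offset":[0,0,0.9],"turn":[0,0,0],"fingers":1},{"offset":[0,0,0.9],"turn":[0,0,0],"fingers":1},{"offset":[0,-0.3,0.8],"turn":[0,0,0],"fingers":1},{"offset":[-0.1,-0.7,0.4],"turn":[0,0,0.01],"fingers":1},{"offset":[-0.1,-1,0],"turn":[0,0,0.01],"fingers":1},{"offset":[-0.1,-1,0],"turn":[0,0,0.01],"fingers":1},{"offset":[-0.1,-1,0],"turn":[0,0,0.01],"fingers":1},{"offset":[-0.1,-1,0],"turn":[0,0,0.01],"fingers":1},{"offset":[-0.1,-1,0],"turn":[0,0,0.01],"fingers":1},{"offset":[-0.1,-1,0],"turn":[0,0,0.01],"fingers":1},{"offset":[-0.1,-1,0],"turn":[0,0,0.01],"fingers":1}]' 50
python3 -m handwheel '[{"offset":[-0.1,-1,0],"turn":[0,0,0.01],"fingers":1},{"offset":[-0.2,-1,0],"turn":[0,0,0.01],"fingers":1},{"offset":[-0.2,-1,0],"turn":[0,0,0.01],"fingers":1},{"offset":[-0.1,-0.7,0],"turn":[0,0,0],"fingers":1},{"offset":[0,-0.3,0],"turn":[0,0,0],"fingers":1},{"offset":[0,0,0],"turn":[0,0,0],"fingers":1},{"offset":[0,0,0],"turn":[0,0,0],"fingers":1}]'
python3 - <<'E'
from h import *
br=lambda a:np.clip(255*(a/255.)**.6*1.2,0,255).astype(np.uint8)
for n in('side','top'): grab(n,n+'6.png')
s=cv2.imread('pics/side6.png')[100:300,260:530];t=cv2.imread('pics/top6.png')[130:330,330:600]
cv2.imwrite('pics/c6.png',np.hstack([cv2.resize(br(x),(400,296)) for x in(s,t)]))
o=env.observe();print(o['ee_pos'],o['force'])
E
```

```text
clock: 28.9
ee_pos: [0.5477, -0.2863, 0.1659]
tcp_rot: [3.141, 0.001, 1.821]
force: [0.5, 0.3, 0.1]
finger_gap: 0.998
clock: 29.6
ee_pos: [0.5329, -0.3844, 0.1651]
tcp_rot: [3.141, -0.001, 1.914]
force: [-0.1, 0.7, -0.3]
finger_gap: 0.999
[ 0.53294911 -0.38406572  0.16504504] [ 0.36878429 -0.40844378 -0.53925478]
```

View pics/c6.png

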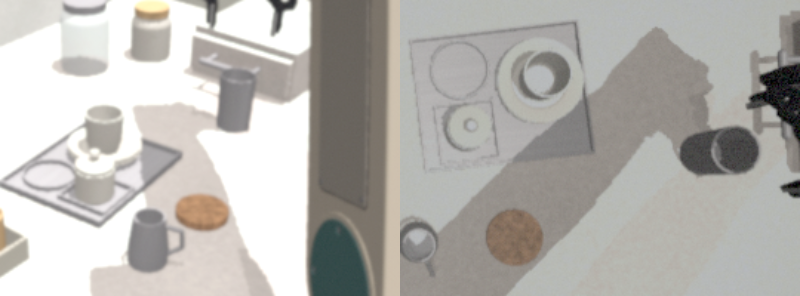

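The cup and sugar pot are in place (top view about (540,77) and (468,127)), and the gripper is above the tumbler at (735,150). I'll grasp it high.

```bash
python3 -m handwheel '[{"offset":[-0.04,-0.04,-0.6],"turn":[0,0,0],"fingers":1},{"offset":[0,0,-0.8],"turn":[0,0,0],"fingers":1},{"offset":[0,0,-0.8],"turn":[0,0,0],"fingers":1},{"offset":[0,0,-0.8],"turn":[0,0,0],"fingers":1},{"offset":[0,0,-0.6],"turn":[0,0,0],"fingers":1},{"offset":[0,0,-0.28],"turn":[0,0,0],"fingers":1},{"offset":[0,0,0],"turn":[0,0,0],"fingers":0},{"offset":[0,0,0],"turn":[0,0,0],"fingers":0},{"offset":[0,0,0],"turn":[0,0,0],"fingers":0},{"offset":[0,0,0],"turn":[0,0,0],"fingers":0},{"offset":[0,0,0],"turn":[0,0,0],"fingers":0}]' 40
```

```text
clock: 30.8
ee_pos: [0.5324, -0.3868, 0.0691]
tcp_rot: [3.141, 0.002, 1.914]
force: [-0.3, -0.4, 1.8]
finger_gap: 0.651
```

```bash
python3 -m handwheel '[{"offset":[0,0,0.3],"turn":[0,0,0],"fingers":0},{"offset":[0,0,0.7],"turn":[0,0,0],"fingers":0},{"offset":[0,0,0.9],"turn":[0,0,0],"fingers":0},{"offset":[0,0,0.9],"turn":[0,0,0],"fingers":0},{"offset":[0,0,0.9],"turn":[0,0,0],"fingers":0},{"offset":[0.1,0.3,0.9],"turn":[0,0,0],"fingers":0},{"offset":[0.2,0.6,0.4],"turn":[0,0,0.02],"fingers":0},{"offset":[0.3,0.9,0],"turn":[0,0,0.02],"fingers":0},{"offset":[0.4,1,0],"turn":[0,0,0.02],"fingers":0},{"offset":[0.4,1,0],"turn":[0,0,0.02],"fingers":0},{"offset":[0.4,1,0],"turn":[0,0,0.02],"fingers":0},{"offset":[0.4,1,0],"turn":[0,0,0.02],"fingers":0},{"offset":[0.4,1,0],"turn":[0,0,0.02],"fingers":0},{"offset":[0.4,1,0],"turn":[0,0,0.02],"fingers":0},{"offset":[0.4,1,0],"turn":[0,0,0.02],"fingers":0},{"offset":[0.4,1,0],"turn":[0,0,0.02],"fingers":0},{"offset":[0.4,1,0],"turn":[0,0,0.02],"fingers":0},{"offset":[0.2,0.8,0],"turn":[0,0,0.02],"fingers":0},{"offset":[0.2,0.5,0],"turn":[0,0,0.01],"fingers":0},{"offset":[0,0.2,0],"turn":[0,0,0],"fingers":0}]' 40
python3 -m handwheel '[{"offset":[0,0,0],"turn":[0,0,0],"fingers":0},{"offset":[0,0,-0.5],"turn":[0,0,0],"fingers":0},{"offset":[0,0,-0.8],"turn":[0,0,0],"fingers":0},{"offset":[0,0,-0.8],"turn":[0,0,0],"fingers":0},{"offset":[0,0,-0.7],"turn":[0,0,0],"fingers":0},{"offset":[0,0,0],"turn":[0,0,0],"fingers":0},{"offset":[0,0,0],"turn":[0,0,0],"fingers":0}]'
```

```text
clock: 32.8
ee_pos: [0.6472, -0.0777, 0.1932]
tcp_rot: [3.142, 0.0, 2.7]
force: [0.0, 0.8, -1.0]
finger_gap: 0.645
clock: 33.5
ee_pos: [0.646, -0.0795, 0.1223]
tcp_rot: [-3.141, -0.002, 2.698]
force: [0.0, -0.2, 0.2]
finger_gap: 0.652
```

```bash
python3 -m handwheel '[{"offset":[0.04,0.05,-0.5],"turn":[0,0,0],"fingers":0},{"offset":[0,0,-0.6],"turn":[0,0,0],"fingers":0},{"offset":[0,0,-0.4],"turn":[0,0,0],"fingers":0},{"offset":[0,0,-0.2],"turn":[0,0,0],"fingers":0},{"offset":[0,0,-0.1],"turn":[0,0,0],"fingers":0},{"offset":[0,0,-0.1],"turn":[0,0,0],"fingers":0},{"offset":[0,0,-0.06],"turn":[0,0,0],"fingers":0},{"offset":[0,0,0],"turn":[0,0,0],"fingers":0}]' 40
```

```text
clock: 34.3
ee_pos: [0.648, -0.0775, 0.0742]
tcp_rot: [3.142, 0.0, 2.699]
force: [-0.1, 0.1, 0.0]
finger_gap: 0.648
```

```bash
python3 -m handwheel '[{"offset":[0,0,-0.06],"turn":[0,0,0],"fingers":0},{"offset":[0,0,-0.02],"turn":[0,0,0],"fingers":0},{"offset":[0,0,0],"turn":[0,0,0],"fingers":0.95},{"offset":[0,0,0],"turn":[0,0,0],"fingers":0.95},{"offset":[0,0,0],"turn":[0,0,0],"fingers":0.95},{"offset":[0,0,0],"turn":[0,0,0],"fingers":0.95},{"offset":[0,0,0.4],"turn":[0,0,0],"fingers":0.95},{"offset":[0,0,0.8],"turn":[0,0,0],"fingers":0.95},{"offset":[0,0,0.9],"turn":[0,0,0],"fingers":0.95},{"offset":[0,0,0.9],"turn":[0,0,0],"fingers":0.95},{"offset":[0,0,0.9],"turn":[0,0,0],"fingers":0.95},{"offset":[0,0,0.9],"turn":[0,0,0],"fingers":0.95},{"offset":[-0.2,-0.5,0.6],"turn":[0,0,0],"fingers":0.95},{"offset":[-0.4,-0.9,0.2],"turn":[0,0,0],"fingers":0.95},{"offset":[-0.4,-1,0],"turn":[0,0,0],"fingers":0.95},{"offset":[-0.4,-1,0],"turn":[0,0,0],"fingers":0.95},{"offset":[-0.4,-1,0],"turn":[0,0,0],"fingers":0.95},{"offset":[-0.4,-1,0],"turn":[0,0,0],"fingers":0.95},{"offset":[-0.4,-1,0],"turn":[0,0,0],"fingers":0.95},{"offset":[-0.4,-1,0],"turn":[0,0,0],"fingers":0.95}]' 40
python3 -m handwheel '[{"offset":[-0.4,-1,0],"turn":[0,0,0],"fingers":0.95},{"offset":[-0.4,-1,0],"turn":[0,0,0],"fingers":0.95},{"offset":[-0.4,-1,0],"turn":[0,0,0],"fingers":0.95},{"offset":[-0.4,-1,0],"turn":[0,0,0],"fingers":0.95},{"offset":[-0.3,-0.8,0],"turn":[0,0,0],"fingers":0.95},{"offset":[0,-0.4,0],"turn":[0,0,0],"fingers":0.95},{"offset":[0,0,0],"turn":[0,0,0],"fingers":0.95}]'
python3 - <<'E'
from h import *
br=lambda a:np.clip(255*(a/255.)**.6*1.2,0,255).astype(np.uint8)
F={n:grab(n,n+'7.png') for n in('side','top')}
yaw=np.radians(5.3);R=np.array([[np.cos(yaw),-np.sin(yaw)],[np.sin(yaw),np.cos(yaw)]]);t=np.array([.612,-.131])
S=t+R@[-.041,.05];T=t+R@[.041,.05]
fig={}
for n,(u0,v0) in dict(top=(195,110),side=(195,120)).items():
    im=cv2.resize(br(cv2.imread('pics/%s7.png'%n)[v0:v0+150,u0:u0+270]),None,fx=2.9,fy=1.95*1.0) if 0 else cv2.resize(br(cv2.imread('pics/%s7.png'%n)[v0:v0+(150 if n=='top' else 200),u0:u0+270]),None,fx=2.9 if n=='top' else 1.45,fy=2.9 if n=='top' else 1.45)
    k=2.9 if n=='top' else 1.45
    for p,r,z in ((T,.0285,.093),(S,.004,.072),([.630,-.18],.03,.074),([.5765,.1065],.022,.073),([.5765,.186],.022,.083)):
        for a in np.linspace(0,6.28,20):
            q=proj(F[n],[p[0]+r*np.cos(a),p[1]+r*np.sin(a),z]);cv2.circle(im,(int((q[0]-u0)*k),int((q[1]-v0)*k)),1,(0,0,255),-1)
    fig[n]=im
cv2.imwrite('pics/c7t.png',fig['top']);cv2.imwrite('pics/c7s.png',fig['side'])
E
```

```text
clock: 36.3
ee_pos: [0.5716, -0.2642, 0.2123]
tcp_rot: [-3.141, -0.0, 2.699]
force: [1.0, 0.4, -0.7]
finger_gap: 0.949
clock: 37.0
ee_pos: [0.5248, -0.3941, 0.2122]
tcp_rot: [-3.141, 0.0, 2.697]
force: [-0.5, 0.1, 0.3]
finger_gap: 0.951
```

View pics/c7t.png

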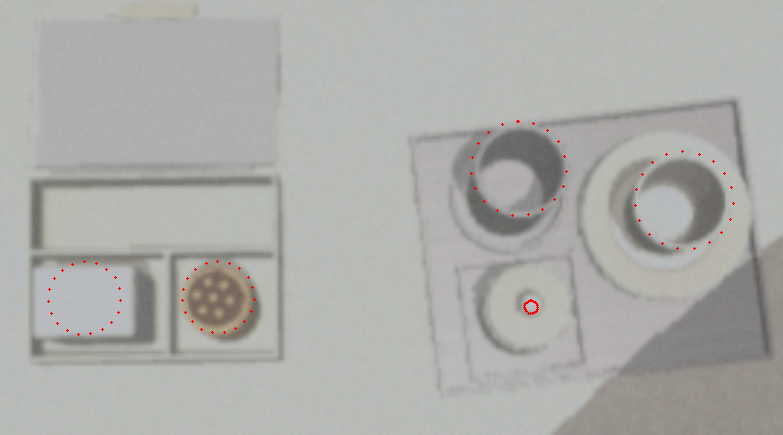

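View pics/side7.png

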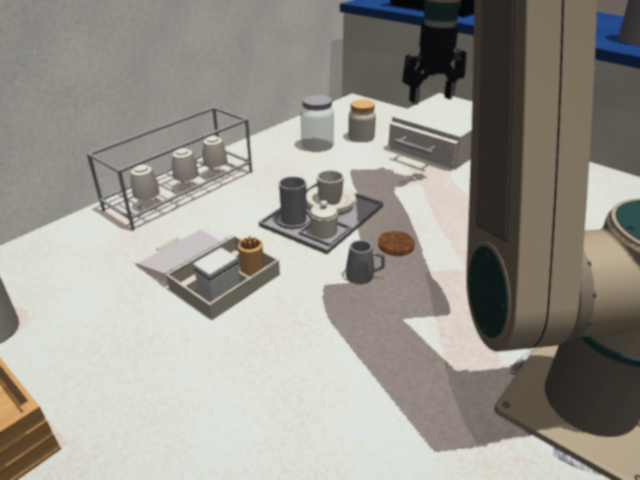

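All five rims and tops match their predicted positions within about 3 mm. In the last top view (crop scale 2.9) the cup rim is near (680,205) and the tumbler near (518,171). The sugar knob is near (531,306), the tin near (85,300) and the pick pot near (218,298). The jug and coasters haven't moved.

```bash
python3 -c "
from bench import env
print(env.sign_off())"
```

```text
the job is handed in; nothing more can be done
None
```

Both kits are made up and the job is handed in, at about 37 s on the robot clock. The sign-off gives no verdict, so what follows is from my own checks.

- **Coffee kit:** the cup is on the top saucer, the sugar pot in the square collar and the tumbler in the round collar.
- **Date kit:** the tea tin is in the larger near cell and the pick pot in the smaller one. The long trough is empty.
- **How they were set down:** each thing was lowered to within 1–2 mm of its floor by reading before release. Only the pick pot's lowering showed a clear contact force, about 7 N.
- **Final pictures:** the top and side views show all five upright in their places. Their tops were within about 3 mm of where they should be, the cup being the furthest off.
- **Bystanders and arm:** the jug and coasters look unmoved. The arm is clear, touching nothing.
- **Not measured:** I judged uprightness and seating height by eye and from the release heights, not by a separate measurement. No check failed or disagreed beyond the 2 mm reading noise.

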